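# Find the loose locating bolt on the router jig and hold its cap open

### The job

One of the three locating bolts on the router jig is loose: tap down on the bolt heads, with all the caps still shut, until you find the one that sinks and stays down. Then take the tongue of that bolt's orange hinged cap, lift it open to about 45 degrees and finish while still holding it there, steady, so that a fitter can get at the bolt. Keep the caps of the two tight bolts shut, and leave the other things on the table where they are.

Things in the scene. Friction and masses are not known exactly. Their poses are not given: they have to be found in the camera images.
- jig: plywood router jig plate clamped flat on the worktop, 200 (x) x 570 (y) x 12 mm thick, fixed; two black clamps about 86 mm tall stand at its ends, 262 mm from its centre along its y. Origin under its centre, z up
- station_a: bolt station fixed on the jig: a grey block 68 (x) x 56 (y) x 26 mm high, carrying one upright locating bolt at its centre and an orange hinged cap round the bolt. Origin under the block's centre (12 mm above the worktop), z up; the hinge lies along its y axis at x = -28 mm, z = 30 mm; the cap's tongue points along its +x. The three stations look alike
- head_a (a point): centre of the top face of the bolt head of station_a: steel head 18 mm across, 12 mm high, top 49 mm above the block's underside and 16 mm above the cap. The point goes down with the bolt
- bolt_a (a joint): how far the bolt of station_a has sunk, m: 0 = standing at full height. A tight bolt gives no more than about 1 mm when tapped; the loose one sinks 6 mm (to its stop) under about 3 N straight down on its head and stays down
- cap_a (a joint): opening angle of the cap of station_a (flat frame 44 mm wide, 6 mm thick, with a tongue), rad: 0 = shut (level), grows as the tongue swings up and back over the hinge towards the block's -x side, stop at 1.6. It falls shut by weight and a light spring (1 to 2 N at the tongue) when let go
- tongue_a (a point): grip point in the tongue of the orange cap of station_a, on its centre line, 82 mm from the hinge, 16 mm from the free end. Tongue: 14 mm wide (along y), 10 mm thick, free of the block for 36 mm; shut, this point is 54 mm in front (+x) of the block's centre, 32 mm above its underside. Pinched by its sides it can turn between the pads, so the gripper need not tilt with the cap
- station_b: bolt station fixed on the jig: a grey block 68 (x) x 56 (y) x 26 mm high, carrying one upright locating bolt at its centre and an orange hinged cap round the bolt. Origin under the block's centre (12 mm above the worktop), z up; the hinge lies along its y axis at x = -28 mm, z = 30 mm; the cap's tongue points along its +x. The three stations look alike
- head_b (a point): centre of the top face of the bolt head of station_b: steel head 18 mm across, 12 mm high, top 49 mm above the block's underside and 16 mm above the cap. The point goes down with the bolt
- bolt_b (a joint): how far the bolt of station_b has sunk, m: 0 = standing at full height. A tight bolt gives no more than about 1 mm when tapped; the loose one sinks 6 mm (to its stop) under about 3 N straight down on its head and stays down
- cap_b (a joint): opening angle of the cap of station_b (flat frame 44 mm wide, 6 mm thick, with a tongue), rad: 0 = shut (level), grows as the tongue swings up and back over the hinge towards the block's -x side, stop at 1.6. It falls shut by weight and a light spring (1 to 2 N at the tongue) when let go
- tongue_b (a point): grip point in the tongue of the orange cap of station_b, on its centre line, 82 mm from the hinge, 16 mm from the free end. Tongue: 14 mm wide (along y), 10 mm thick, free of the block for 36 mm; shut, this point is 54 mm in front (+x) of the block's centre, 32 mm above its underside. Pinched by its sides it can turn between the pads, so the gripper need not tilt with the cap
- station_c: bolt station fixed on the jig: a grey block 68 (x) x 56 (y) x 26 mm high, carrying one upright locating bolt at its centre and an orange hinged cap round the bolt. Origin under the block's centre (12 mm above the worktop), z up; the hinge lies along its y axis at x = -28 mm, z = 30 mm; the cap's tongue points along its +x. The three stations look alike
- head_c (a point): centre of the top face of the bolt head of station_c: steel head 18 mm across, 12 mm high, top 49 mm above the block's underside and 16 mm above the cap. The point goes down with the bolt
- bolt_c (a joint): how far the bolt of station_c has sunk, m: 0 = standing at full height. A tight bolt gives no more than about 1 mm when tapped; the loose one sinks 6 mm (to its stop) under about 3 N straight down on its head and stays down
- cap_c (a joint): opening angle of the cap of station_c (flat frame 44 mm wide, 6 mm thick, with a tongue), rad: 0 = shut (level), grows as the tongue swings up and back over the hinge towards the block's -x side, stop at 1.6. It falls shut by weight and a light spring (1 to 2 N at the tongue) when let go
- tongue_c (a point): grip point in the tongue of the orange cap of station_c, on its centre line, 82 mm from the hinge, 16 mm from the free end. Tongue: 14 mm wide (along y), 10 mm thick, free of the block for 36 mm; shut, this point is 54 mm in front (+x) of the block's centre, 32 mm above its underside. Pinched by its sides it can turn between the pads, so the gripper need not tilt with the cap
- bush: brass guide bush (ring), 40 mm across, 12 mm high, lying on the jig; origin under its centre. Not part of the job: leave it alone
- offcut: pale wood offcut, 36 x 30 x 22 mm high, lying on the jig; origin under its centre. Not part of the job: leave it alone
- glue: yellow glue bottle, 52 mm across, 130 mm tall; origin under its centre. Not part of the job: leave it alone
- tape: yellow tape measure, 70 x 38 x 65 mm high; origin under its centre. Not part of the job: leave it alone
- driver: screwdriver with a blue handle lying on the table; origin at its middle, underside. Not part of the job: leave it alone
- tin: grey tin, 70 mm across, 60 mm tall; origin under its centre. Not part of the job: leave it alone

How it is judged:
By the outcome, as a careful person would: the job done as asked, in the order asked, and still so for the second after the job is handed in, while the arm keeps its last pose, push and grip.
It also fails if it takes over 54 s, if anything falls off the work surface, if the arm or the gripper's body presses on something with over 40 N, if the wrist force passes 120 N, or if a joint passes its speed limit or range.

### The arm

A 6-joint arm with a two-finger parallel gripper is mounted at the origin on the work surface. World frame = base frame: x ahead of the robot, y to its left, z up, the work surface at z = 0. Lengths are in m, angles in rad, forces in N, time in s.
With the tool pointing down it reaches from about 0.3 to 0.875 m from the base axis. Payload 6.4 kg.
Tool frame: the origin (TCP) lies midway between the tips of the shut fingers; the grasp point (between the pads) lies ctrl.grip_depth behind it (ctrl.grip_depth is the distance from the TCP to the grasp point, in m); x points along the fingers, y is the direction in which the jaws open and shut, and the axes are right-handed (so a half turn about x gives the same grasp; the last joint's range is limited). The gripper opens to 85 mm and grips with 20 to 120 N. Pads are 22 mm wide; open, the fingers measure 114 mm over their backs; the gripper's body (76 mm by 85 mm) begins 54 mm behind the grasp point. The pads swing forward as they close: fully open they stand 13 mm farther back than shut.
Start: joints at [-1.349, 0.181, 1.607, -0, 1.354, -0.206], TCP at [0.239, -0.523, 0.231] pointing down, gripper open.
Joint ranges: [-2.99, 2.99], [-0.89, 2.07], [0.3, 2.58], [-1.14, 4.28], [0, 2.63], [-3.12, 3.12]. Speed limits (rad/s): [2.57, 2.57, 3.01, 3.14, 3.14, 3.14].

### API

Orientations are given as a unit quaternion [w, x, y, z].
In Python, from bench import ctrl gives the robot as it stands.
- The arm moves only by the tool carry_out, never from a script. Its argument "motion" is one flat list of numbers, 7 for each row, row after row: the turn, a rotation vector about the tool's x, y, z in degrees, then the shift along the tool's x, y, z in m, then the gripper's target within -1 to 1 (shut at 1, half-way at 0, fully open at -1). A call has 1 to 10 rows; each row shifts and turns the pose as measured when the row begins, along the tool's axes as they then stand; what a row does not reach is not made up. A row lasts 1/10 s, in which the tool goes at most 50 mm and 8.59 degrees, less where a joint would pass 70% of its speed; a pose out of reach is approached as far as the arm can. A call with a gripper value outside its range is refused whole. The fingers move at their own pace and stop on an object; the grip force is fixed at half the most. Time passes only in rows, so rows that do not move let the fingers close. It gives the time, the measured TCP pose, the force and the opening at its end, in the units of the state.
- ctrl.get_obs(): the state, without advancing time (a new reading comes with each control period).
- ctrl.camera(name): name is "scene" or "top"; returns the picture (384x512x3 uint8, blue, green, red); there is no depth.
- ctrl.camera_params(name): a dict with "mtx" (3x3 intrinsics, pixels), "pose" (4x4, takes a point from camera to world coordinates). Camera axes: x right, y down, z forward; pixel columns grow to the right and rows downward; lengths in m; the calibration is good to about 2 mm. A picture is of the moment at which its call begins. camera_params takes no time and is no camera call.
- ctrl.hand_in(): hands the job in, once; it reports no verdict.
Trained networks look in the newest picture that a camera, given by its name, has taken for a name from the list of things; names that differ only in an ending like _2 or _b are one class to them, and where a whole thing is asked for, a point or a joint stands for the part that bears it (a point fixed in the world has none). Each returns a list of dicts, best first, with "conf" (0 to 1); they miss things now and then, are a little off and sometimes report something else, mostly with a low value. They report only what shows in the picture. A call takes as long as a camera call.
- ctrl.boxes_of(camera, thing): "point" ([x, y, z] in m, in the coordinates of the camera as it stood for that picture, good to about 4 mm: the middle of the surface that is visible of it).
- ctrl.trace(camera, thing): "pixels" (384x512 bool, what is visible of it).
- ctrl.landmark_of(camera, thing): "point" ([x, y, z] in m, in the coordinates of the camera as it stood for that picture, good to about 4 mm: a listed point, or the origin of a listed thing).
The state is a dict: "time_s": time; "q": joint angles; "dq": joint speeds; "joint_efforts": joint torques, N m; "eef_pos": TCP position; "eef_rot": TCP orientation; "wrist_force": force on the tool from outside, world axes, zero at the start; "torque": the same for the moment, N m; "opening": opening from 0.0 (shut) to 1.0 (fully open).
Only numpy, scipy, OpenCV 4.12 (cv2) and the standard library are available. Lean on these libraries where they do the work, as an engineer would, in place of code of your own. Each camera call takes 0.05 s, during which the arm holds its last target. There are 200 camera calls.

## Working session

There is one attempt and no reset: what is moved stays moved. The work goes in short steps, Python scripts to look and compute and a tool call to move; the robot and the scene stay as the last step left them, time stands still between calls to the robot, and variables do not carry over. Pictures are saved under pics/ and viewed, about 8 in all and at most 12, crops included, and the job is handed in when it is done.

Besides the shell and the picture viewer there is one more tool, called after "Emit:" as a command line: name --argument value ..., lists and objects as JSON in quotes. carry_out: Moves the arm, as the interface text tells. Its arguments: {"type":"object","properties":{"motion":{"type":"array"}},"required":["motion"]}

```bash
mkdir -p pics; cat > h.py <<'E'
import numpy as np, cv2
from bench import ctrl
from scipy.spatial.transform import Rotation as R
def w(cam,p):
    T=ctrl.camera_params(cam)["pose"]; T=np.array(T); return T[:3,:3]@np.array(p)+T[:3,3]
def proj(cam,p):
    c=ctrl.camera_params(cam);T=np.array(c["pose"]);q=np.array(c["mtx"])@(T[:3,:3].T@(np.array(p)-T[:3,3]));return q[:2]/q[2]
def rot(o):
    q=o["eef_rot"];return R.from_quat([q[1],q[2],q[3],q[0]]).as_matrix()
E
python3 - <<'E'
from h import *
np.set_printoptions(precision=4,suppress=True)
o=ctrl.get_obs();print(o["eef_pos"],rot(o),o["opening"],ctrl.grip_depth)
for c in ["scene","top"]:
    im=ctrl.camera(c);cv2.imwrite(f"pics/{c}0.png",im)
    print(c,np.array(ctrl.camera_params(c)["pose"]))
    for n in ["jig","station_a","head_a","tongue_a","bush","offcut","glue","tape","driver","tin"]:
        for d in ctrl.landmark_of(c,n): 
            if d["conf"]>.3: print(c,n,round(d["conf"],2),w(c,d["point"]),proj(c,w(c,d["point"])))
E
```

```text
[ 0.2384 -0.5226  0.2304] [[-0.0004  0.4149 -0.9099]
 [ 0.0017 -0.9099 -0.4149]
 [-1.     -0.0017 -0.0004]] 1.00051291104661 0.0187
scene [[ 0.0378  0.6864 -0.7262  1.5517]
 [ 0.9991 -0.0111  0.0415 -0.0659]
 [ 0.0204 -0.7271 -0.6862  0.9867]
 [ 0.      0.      0.      1.    ]]
scene jig 0.59 [0.5497 0.0259 0.002 ] [268.167 199.48 ]
scene station_a 0.89 [0.5894 0.143  0.0123] [307.0149 205.6924]
scene station_a 0.72 [0.7844 0.0077 0.0008] [266.2783 259.367 ]
scene station_a 0.71 [ 0.5314 -0.1033  0.01  ] [226.9997 194.0994]
scene station_a 0.66 [0.5631 0.0286 0.0092] [269.3399 200.8562]
scene head_a 0.48 [0.5908 0.1431 0.0618] [308.7051 194.3997]
scene head_a 0.45 [ 0.5287 -0.1086  0.0639] [224.8196 180.8319]
scene tongue_a 0.57 [ 0.5819 -0.1167  0.0421] [222.0855 198.0542]
scene tongue_a 0.54 [0.6416 0.1253 0.0425] [304.1148 211.1541]
scene tongue_a 0.45 [0.6132 0.0087 0.0447] [264.1061 204.2784]
scene bush 0.53 [0.5447 0.2347 0.0126] [334.2393 195.2026]
scene offcut 0.51 [ 0.4813 -0.1826  0.0114] [202.5049 183.317 ]
scene glue 0.75 [ 0.5395 -0.4446 -0.0018] [117.5805 199.859 ]
scen
[... 836 characters left out ...]
0.7864 0.0044 0.0009] [259.5537 136.0495]
top tongue_a 0.67 [0.6195 0.01   0.043 ] [256.8503 176.0153]
top tongue_a 0.63 [ 0.5798 -0.1195  0.0442] [291.0984 187.462 ]
top tongue_a 0.43 [0.6423 0.1267 0.0418] [226.0721 169.1528]
top bush 0.44 [0.5467 0.2346 0.0128] [197.2635 194.3957]
top offcut 0.68 [ 0.4246  0.4666 -0.001 ] [135.0079 224.8569]
top offcut 0.59 [ 0.4798 -0.1774  0.0088] [304.9716 215.312 ]
top glue 0.68 [ 0.5365 -0.4516  0.0022] [376.231 202.885]
top glue 0.6 [ 0.5329 -0.1105  0.0154] [287.8183 200.7117]
top tape 0.72 [ 0.3972 -0.4645 -0.001 ] [379.7287 239.491 ]
top driver 0.71 [0.7886 0.0049 0.0007] [259.4519 135.5074]
top tin 0.89 [0.4246 0.4674 0.001 ] [134.6275 224.822 ]
```

View pics/top0.png

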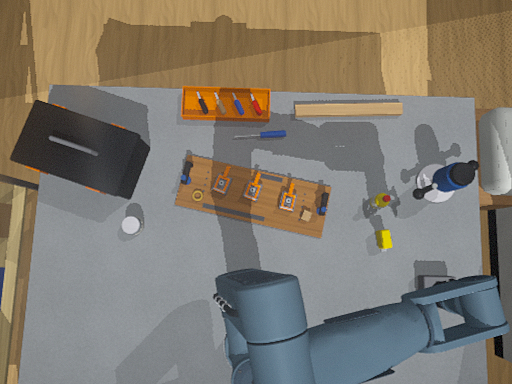

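View pics/scene0.png

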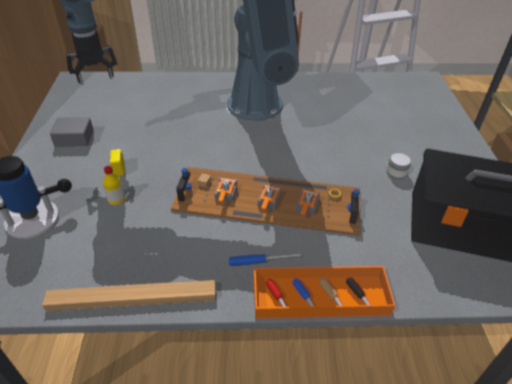

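The top view shows the jig with three orange-capped stations at about (222,184), (252,190) and (287,200), tongues pointing up the image. The bush is at (197,195), the offcut at (305,215), and the clamps stand at both ends. The scene view agrees. I'll average a few more detections to firm up positions and yaw.

```bash
cat > m.py <<'E'
from h import *
np.set_printoptions(precision=4,suppress=True)
S0=np.array([[.590,.142],[.567,.027],[.533,-.107]])
T0=np.array([[.642,.126],[.616,.0094],[.581,-.118]])
acc={}
for k in range(2):
  for c in ["scene","top"]:
    im=ctrl.camera(c)
    for n,C in [("station_a",S0),("head_a",S0),("tongue_a",T0)]:
        for d in ctrl.landmark_of(c,n):
            p=w(c,d["point"]);D=np.linalg.norm(C-p[:2],axis=1);i=D.argmin()
            if D[i]<.02: acc.setdefault((i,n,c),[]).append(p)
for k in sorted(acc): print(k,len(acc[k]),np.mean(acc[k],0),np.std(acc[k],0))
im=ctrl.camera("scene");cv2.imwrite("pics/sc1.png",cv2.resize(im[160:240,165:365],None,fx=4,fy=4,interpolation=cv2.INTER_CUBIC))
print(ctrl.get_obs()["time_s"])
E
python3 m.py
```

```text
(np.int64(0), 'head_a', 'scene') 2 [0.5902 0.1432 0.0604] [0.0014 0.0005 0.0023]
(np.int64(0), 'station_a', 'scene') 2 [0.5893 0.1437 0.0109] [0.0016 0.0005 0.002 ]
(np.int64(0), 'station_a', 'top') 2 [0.59   0.1399 0.012 ] [0.0003 0.0003 0.    ]
(np.int64(0), 'tongue_a', 'scene') 2 [0.6399 0.1269 0.0444] [0.0004 0.0012 0.0001]
(np.int64(0), 'tongue_a', 'top') 2 [0.6432 0.1275 0.041 ] [0.0009 0.001  0.0011]
(np.int64(1), 'head_a', 'scene') 1 [0.5655 0.03   0.0609] [0. 0. 0.]
(np.int64(1), 'head_a', 'top') 2 [0.5665 0.0268 0.0621] [0.001  0.0017 0.0025]
(np.int64(1), 'station_a', 'scene') 2 [0.5616 0.0286 0.0119] [0.0004 0.0017 0.0006]
(np.int64(1), 'station_a', 'top') 3 [0.5687 0.027  0.0277] [0.0007 0.0003 0.0233]
(np.int64(1), 'tongue_a', 'scene') 2 [0.6156 0.0087 0.0459] [0.0008 0.0004 0.0005]
(np.int64(1), 'tongue_a', 'top') 1 [0.6251 0.0089 0.043 ] [0. 0. 0.]
(np.int64(2), 'head_a', 'scene') 2 [ 0.5307 -0.1077  0.0638] [0.0004 0.0006 0.0008]
(np.int64(2), 'station_a', 'scene') 2 [ 0.5344 -0.1067  0.0118] [0.0011 0.0007 0.0007]
(np.int64(2), 'station_a', 'top') 2 [ 0.5307 -0.1101  0.0137] [0.0002 0.0003 0.001 ]
(np.int64(2), 'tongue_a', 'scene') 2 [ 0.5835 -0.1149  0.0406] [0.0011 0.0009 0.0004]
(np.int64(2), 'tongue_a', 'top') 2 [ 0.5814 -0.1211  0.0435] [0.0011 0.0004 0.0001]
1.95
```

View pics/sc1.png

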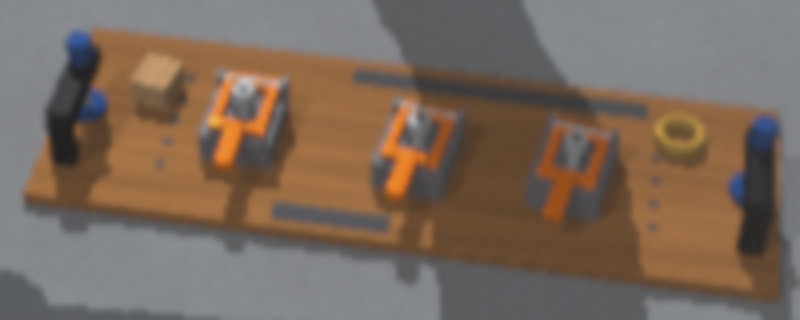

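Emit:
carry_out --motion '[8.4,0,0,0,0,0,1,8.4,0,0,0,0,0,1,8.4,0,0,0,0,0,1,8.4,0,0,0,0,0,1,6,0,0,0,0,0,1]'

```text
time_s: 2.45
eef_pos: [0.2386, -0.5232, 0.2313]
eef_rot: [0.1, -0.7, 0.1, 0.7]
wrist_force: [-0.6, 0.1, -0.0]
opening: 0.143
```

The crop shows bolt heads at (245,92), (418,125) and (575,148), all caps shut, with the tongues pointing towards the camera. Next I'll move above the nearest head (y≈-0.108).

```bash
cat > d.py <<'E'
import sys
from h import *
np.set_printoptions(precision=4,suppress=True)
o=ctrl.get_obs();M=rot(o)
print("t",o["time_s"],"pos",np.array(o["eef_pos"]),"F",np.array(o["wrist_force"]),"op",o["opening"],"q6",o["q"][5])
print("toolx",M[:,0],"tooly yaw",np.degrees(np.arctan2(M[0,1],-M[1,1])))
if len(sys.argv)>3:
    d=M.T@(np.array([float(a) for a in sys.argv[1:4]])-np.array(o["eef_pos"]));print("tool shift",d)
E
python3 d.py .532 -.108 .12
```

```text
t 2.45 pos [ 0.2386 -0.5232  0.2313] F [-0.6022  0.058  -0.0294] op 0.14327280144479212 q6 0.5052656474444791
toolx [-0.      0.0001 -1.    ] tooly yaw -16.259998941361825
tool shift [ 0.1113 -0.4807 -0.1655]
```

Emit:
carry_out --motion '[0,0,0,0,-0.046,-0.016,1,0,0,0,0,-0.046,-0.016,1,0,0,0,0,-0.046,-0.016,1,0,0,0,0,-0.046,-0.016,1,0,0,0,0,-0.046,-0.016,1,0,0,0,0,-0.046,-0.016,1,0,0,0,0.01,-0.045,-0.016,1,0,0,0,0.015,-0.044,-0.016,1,0,0,0,0.025,-0.042,-0.015,1,0,0,0,0.025,-0.03,-0.01,1]'

```text
time_s: 3.45
eef_pos: [0.5183, -0.1448, 0.1609]
eef_rot: [-0.102, 0.704, -0.108, -0.694]
wrist_force: [0.7, -0.9, -0.0]
opening: 0.004
```

```bash
python3 d.py .532 -.108 .075
```

```text
t 3.45 pos [ 0.5183 -0.1448  0.1609] F [ 0.6545 -0.8853 -0.0455] op 0.0038986570059130377 q6 1.379318773406155
toolx [ 0.0121 -0.0108 -0.9999] tooly yaw -17.066140882773
tool shift [ 0.0857 -0.0398 -0.0011]
```

Emit:
carry_out --motion '[0,0,0,0.02,-0.02,-0.001,1,0,0,0,0.025,-0.016,0,1,0,0,0,0.02,-0.003,0,1,0,0,0,0.01,0,0,1,0,0,0,0.005,0,0,1,0,0,0,0,0,0,1]'

```text
time_s: 4.05
eef_pos: [0.5328, -0.1015, 0.0751]
eef_rot: [-0.1, 0.703, -0.105, -0.696]
wrist_force: [0.2, -0.7, 0.2]
opening: 0.002
```

```bash
python3 d.py .532 -.108 .061
```

```text
t 4.05 pos [ 0.5328 -0.1015  0.0751] F [ 0.1529 -0.6724  0.2353] op 0.001980204640109915 q6 1.4588459733801924
toolx [ 0.0092 -0.0086 -0.9999] tooly yaw -16.62457055649057
tool shift [ 0.0141  0.0063 -0.001 ]
```

Emit:
carry_out --motion '[0,0,0,0.002,0.006,-0.001,1,0,0,0,0.003,0,0,1,0,0,0,0.003,0,0,1,0,0,0,0.002,0,0,1,0,0,0,0.0015,0,0,1,0,0,0,0.0015,0,0,1,0,0,0,0.0015,0,0,1]'

```text
time_s: 4.75
eef_pos: [0.5345, -0.1115, 0.0636]
eef_rot: [-0.1, 0.706, -0.107, -0.693]
wrist_force: [-0.2, -0.6, -0.4]
opening: 0.001
```

```bash
python3 d.py .532 -.108 .061
```

```text
t 4.75 pos [ 0.5345 -0.1115  0.0636] F [-0.2497 -0.5697 -0.4141] op 0.000610210102176041 q6 1.446373466813296
toolx [ 0.0158 -0.0118 -0.9998] tooly yaw -16.80954718289866
tool shift [ 0.0025 -0.0026  0.0035]
```

```bash
cat >> d.py <<'E'
y=np.radians(float(sys.argv[4]) if len(sys.argv)>4 else -16)
G=np.array([[0,np.sin(y),-np.cos(y)],[0,-np.cos(y),-np.sin(y)],[-1,0,0]])
print("turn",np.degrees(R.from_matrix(M.T@G).as_rotvec()))
E
python3 d.py .532 -.108 .061
```

```text
t 4.75 pos [ 0.5345 -0.1115  0.0636] F [-0.2497 -0.5697 -0.4141] op 0.000610210102176041 q6 1.446373466813296
toolx [ 0.0158 -0.0118 -0.9998] tooly yaw -16.80954718289866
tool shift [ 0.0025 -0.0026  0.0035]
turn [-0.806  -1.0608 -0.3913]
```

Emit:
carry_out --motion '[0,0,0,0.0015,-0.001,0.001,1,0,0,0,0.0015,-0.001,0.001,1,0,0,0,0.0015,-0.001,0.001,1]'

```text
time_s: 5.05
eef_pos: [0.5338, -0.1092, 0.0604]
eef_rot: [-0.099, 0.707, -0.107, -0.692]
wrist_force: [-4.7, -5.2, 17.0]
opening: 0.003
```

```bash
python3 d.py .532 -.108 .055
```

```text
t 5.05 pos [ 0.5338 -0.1092  0.0604] F [-4.7356 -5.2446 16.9898] op 0.002624055241182106 q6 1.451751097370289
toolx [ 0.018  -0.0152 -0.9997] tooly yaw -16.75948636472761
tool shift [ 0.0054 -0.0007  0.0022]
turn [-0.7537 -1.2363 -0.5427]
```

17 N at z=0.0604 with no sinking, so this bolt is tight. On to the middle one.

Emit:
carry_out --motion '[0,0,0,-0.03,0,0,1,-1,-1.2,-0.5,0,-0.02,0,1,0,0,0,0,-0.04,0.002,1,0,0,0,0,-0.04,0.002,1,0,0,0,0,-0.025,0.001,1,0,0,0,0,-0.005,0,1,0,0,0,0,0,0,1]'

```text
time_s: 5.75
eef_pos: [0.5653, 0.0214, 0.0918]
eef_rot: [-0.097, 0.701, -0.098, -0.7]
wrist_force: [1.2, 0.6, -0.9]
opening: 0.002
```

```bash
python3 d.py .566 .028 .065
```

```text
t 5.75 pos [0.5653 0.0214 0.0918] F [ 1.2016  0.5829 -0.8871] op 0.002237621684105789 q6 1.6758622873951128
toolx [ 0.0013 -0.0012 -1.    ] tooly yaw -15.812633841097448
tool shift [ 0.0268 -0.0066  0.0011]
turn [ 0.1874 -0.0908 -0.0443]
```

Emit:
carry_out --motion '[0,0,0,0.012,-0.006,0.001,1,0,0,0,0.01,0,0,1,0,0,0,0.004,0,0,1,0,0,0,0,0,0,1]'

```text
time_s: 6.15
eef_pos: [0.5647, 0.0249, 0.0623]
eef_rot: [0.098, -0.7, 0.099, 0.701]
wrist_force: [0.1, 0.7, 0.2]
opening: 0.0
```

```bash
python3 d.py .566 .028 .06
```

```text
t 6.15 pos [0.5647 0.0249 0.0623] F [0.0929 0.6509 0.175 ] op 0.00028454428173515974 q6 1.685962614989348
toolx [-0.001  -0.0016 -1.    ] tooly yaw -15.982271811343468
tool shift [ 0.0023 -0.0033 -0.0004]
turn [ 0.0177  0.0278 -0.1055]
```

Emit:
carry_out --motion '[0,0,0,0.001,-0.003,0,1,0,0,0,0.0015,0,0,1,0,0,0,0.0015,0,0,1,0,0,0,0.0015,0,0,1]'

```text
time_s: 6.55
eef_pos: [0.5656, 0.0272, 0.0604]
eef_rot: [0.099, -0.699, 0.099, 0.701]
wrist_force: [-7.2, -0.4, 12.8]
opening: -0.004
```

```bash
python3 d.py .566 .028 .055
```

```text
t 6.55 pos [0.5656 0.0272 0.0604] F [-7.2305 -0.4005 12.7743] op -0.003989076452330493 q6 1.691711960640731
toolx [-0.0027 -0.0008 -1.    ] tooly yaw -16.096029679644285
tool shift [ 0.0054 -0.0009 -0.0002]
turn [-0.0961  0.1366 -0.0874]
```

Tight as well (12.8 N, no sinking). Now the third.

Emit:
carry_out --motion '[0,0,0,-0.03,0,0,1,0,0,0,0,-0.025,0.001,1,0,0,0,0,-0.04,0.003,1,0,0,0,0,-0.035,0.003,1,0,0,0,0,-0.012,0.001,1,0,0,0,0,0,0,1]'

```text
time_s: 7.15
eef_pos: [0.5922, 0.1388, 0.0944]
eef_rot: [-0.1, 0.701, -0.101, -0.699]
wrist_force: [-0.1, -0.8, 1.4]
opening: 0.002
```

```bash
python3 d.py .590 .142 .064
```

```text
t 7.15 pos [0.5922 0.1388 0.0944] F [-0.1199 -0.8075  1.4272] op 0.002455320886559392 q6 1.8922779954079265
toolx [ 0.0025 -0.0009 -1.    ] tooly yaw -16.33427666606539
tool shift [ 0.0304 -0.0024  0.0031]
turn [-0.3343 -0.151  -0.0105]
```

Emit:
carry_out --motion '[0,0,0,0.014,-0.003,0.003,1,0,0,0,0.01,0,0,1,0,0,0,0.004,0,0,1,0,0,0,0,0,0,1,0,0,0,0.0015,0,0,1,0,0,0,0.0015,0,0,1]'

```text
time_s: 7.75
eef_pos: [0.5888, 0.1382, 0.0593]
eef_rot: [0.101, -0.7, 0.103, 0.7]
wrist_force: [-0.5, 2.2, 3.0]
opening: 0.002
```

```bash
python3 d.py .590 .142 .055
```

```text
t 7.75 pos [0.5888 0.1382 0.0593] F [-0.5077  2.1615  2.9852] op 0.00210912161668522 q6 1.896634025259518
toolx [-0.0008 -0.0018 -1.    ] tooly yaw -16.580505096707196
tool shift [ 0.0043 -0.004  -0.0001]
turn [-0.5805  0.0148 -0.1142]
```

Emit:
carry_out --motion '[0,0,0,0.002,0,0,1,0,0,0,0.002,0,0,1,0,0,0,0.002,0,0,1,0,0,0,0.002,0,0,1]'

```text
time_s: 8.15
eef_pos: [0.5893, 0.1381, 0.0548]
eef_rot: [0.101, -0.7, 0.103, 0.7]
wrist_force: [-10.3, 0.0, 23.1]
opening: -0.002
```

```bash
python3 d.py .590 .142 .055
```

```text
t 8.15 pos [0.5893 0.1381 0.0548] F [-10.3266   0.0389  23.1355] op -0.0020540792499823953 q6 1.8964537281961038
toolx [-0.0005 -0.0019 -1.    ] tooly yaw -16.565455576690965
tool shift [-0.0002 -0.0039  0.0004]
turn [-0.5655 -0.0013 -0.1158]
```

The third bolt (y≈0.142) sank 6 mm to its stop, so it's the loose one. I'll rise, move over its tongue and open the jaws part way.

Emit:
carry_out --motion '[0,0,0,-0.03,0,0,1,0,0,0,-0.02,0,0,0.1,0,0,0,0,0,-0.025,0.1,0,0,0,0,0,-0.02,0.1,0,0,0,0,0,-0.007,0.1,0,0,0,0,0,0,0.1]'

```text
time_s: 8.75
eef_pos: [0.6408, 0.1227, 0.1072]
eef_rot: [-0.1, 0.701, -0.103, -0.699]
wrist_force: [-0.6, 0.7, -0.3]
opening: 0.448
```

```bash
python3 d.py .6415 .127 .06; python3 - <<'E'
from h import *
for k in range(2):
  for c in ["scene","top"]:
    im=ctrl.camera(c)
    for n in ["tongue_a","head_a"]:
      for d in ctrl.landmark_of(c,n):
        p=w(c,d["point"])
        if abs(p[1]-.13)<.05: print(c,n,round(d["conf"],2),p)
    if k: 
        u,v=proj(c,[.63,.13,.04]).astype(int); cv2.imwrite(f"pics/{c}2.png",cv2.resize(im[v-40:v+40,u-50:u+50],None,fx=6,fy=6,interpolation=cv2.INTER_CUBIC)); print(c,u,v)
a=cv2.imread("pics/scene2.png");b=cv2.imread("pics/top2.png");cv2.imwrite("pics/both2.png",cv2.resize(np.vstack([a,b]),None,fx=.6,fy=.6))
E
```

```text
t 8.75 pos [0.6408 0.1227 0.1072] F [-0.6215  0.7448 -0.2515] op 0.44822742941326527 q6 1.8696127481106524
toolx [ 0.0015 -0.004  -1.    ] tooly yaw -16.4793076380571
tool shift [ 0.0472 -0.0045  0.0007]
turn [-0.4791 -0.148  -0.1928]
scene tongue_a 0.47 [0.63942754 0.12197453 0.0423833 ]
scene head_a 0.41 [0.59000208 0.14400502 0.05507627]
top tongue_a 0.37 [0.64670509 0.12568527 0.0442373 ]
scene tongue_a 0.68 [0.64031215 0.12587271 0.04590916]
scene tongue_a 0.48 [0.58787909 0.14259641 0.05446906]
scene head_a 0.47 [0.5860353  0.14236207 0.05465753]
scene 305 208
top tongue_a 0.53 [0.64477298 0.12569603 0.04135168]
top 225 172
```

View pics/both2.png

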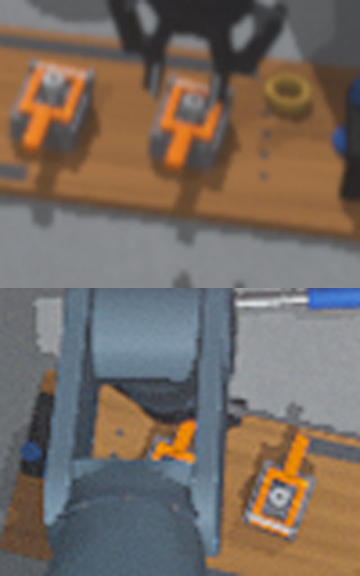

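The scene crop shows the open fingers behind and above the right-hand station's cap, tongue tip at (172,165). The networks put this head at z≈0.055, so the bolt stayed down. Next I'll straddle the tongue.

Emit:
carry_out --motion '[0,0,0,0.02,-0.0035,0,0.1,0,0,0,0.02,0,0,0.1,0,0,0,0.012,0,0,0.1,0,0,0,0,0,0,0.1]'

```text
time_s: 9.75
eef_pos: [0.6424, 0.1265, 0.0553]
eef_rot: [-0.1, 0.702, -0.102, -0.698]
wrist_force: [0.0, 0.5, -0.9]
opening: 0.447
```

```bash
python3 d.py .642 .126 .026
```

```text
t 9.75 pos [0.6424 0.1265 0.0553] F [ 0.0062  0.4649 -0.87  ] op 0.4469890752046043 q6 1.8751090869088995
toolx [ 0.0043 -0.0037 -1.    ] tooly yaw -16.440724893059308
tool shift [0.0293 0.0005 0.0004]
turn [-0.4404 -0.2961 -0.1346]
```

Emit:
carry_out --motion '[0,0,0,0.012,0,0,0.1,0,0,0,0.01,0,0,0.1,0,0,0,0.007,0,0,0.1,0,0,0,0,0,0,0.1]'

```text
time_s: 10.15
eef_pos: [0.6435, 0.1263, 0.0254]
eef_rot: [-0.1, 0.702, -0.102, -0.698]
wrist_force: [-0.0, -0.1, -0.8]
opening: 0.452
```

```bash
python3 d.py .642 .126 .0255; python3 - <<'E'
from h import *
im=ctrl.camera("scene");u,v=305,208
cv2.imwrite("pics/s3.png",cv2.resize(im[v-40:v+40,u-50:u+50],None,fx=5,fy=5,interpolation=cv2.INTER_CUBIC))
E
```

```text
t 10.15 pos [0.6435 0.1263 0.0254] F [-0.0436 -0.1457 -0.8361] op 0.4515443546678361 q6 1.8751384443732257
toolx [ 0.0061 -0.0037 -1.    ] tooly yaw -16.445773214566078
tool shift [-0.0001  0.0007  0.0013]
turn [-0.4454 -0.3932 -0.1043]
```

View pics/s3.png

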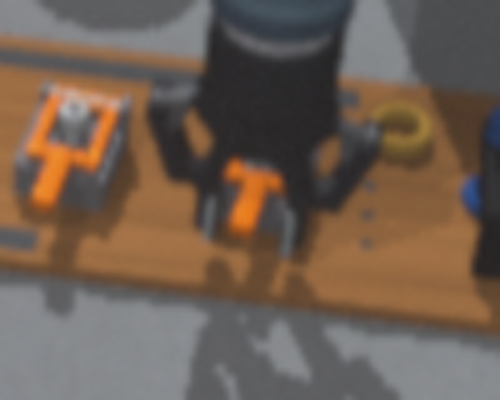

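The tongue at (248,205) sits centred between the fingertips at (208,225) and (287,240). Closing.

Emit:
carry_out --motion '[0,0,0,0,0,0,1,0,0,0,0,0,0,1,0,0,0,0,0,0,1,0,0,0,0,0,0,1,0,0,0,0,0,0,1,0,0,0,0,0,0,1]'

```text
time_s: 10.8
eef_pos: [0.6433, 0.1231, 0.0272]
eef_rot: [-0.101, 0.702, -0.105, -0.698]
wrist_force: [-1.1, -0.3, -1.5]
opening: 0.149
```

```bash
python3 d.py .642 .126 .0255
```

```text
t 10.8 pos [0.6433 0.1231 0.0272] F [-1.0636 -0.2735 -1.5099] op 0.14884590810810444 q6 1.878680902488015
toolx [ 0.0047 -0.0072 -1.    ] tooly yaw -16.71835393254371
tool shift [ 0.0017 -0.0024  0.0021]
turn [-0.7173 -0.3773 -0.3206]
```

Gripped (the opening matches the tongue width). Now lift along the hinge arc.

Emit:
carry_out --motion '[0,0,0,-0.007,0,0.0005,1,0,0,0,-0.007,0,0.001,1,0,0,0,-0.007,0,0.0015,1,0,0,0,-0.007,0,0.0025,1,0,0,0,0,0,0,1]'

```text
time_s: 11.3
eef_pos: [0.6376, 0.1252, 0.0565]
eef_rot: [-0.101, 0.702, -0.105, -0.697]
wrist_force: [-1.1, -0.4, -5.7]
opening: 0.152
```

```bash
python3 d.py .6163 .1336 .0845
```

```text
t 11.3 pos [0.6376 0.1252 0.0565] F [-1.1094 -0.397  -5.7104] op 0.15233589146170862 q6 1.8817956789273451
toolx [ 0.0055 -0.0073 -1.    ] tooly yaw -16.72208331626035
tool shift [-0.0282 -0.0018  0.0226]
turn [-0.7209 -0.4199 -0.3113]
```

Emit:
carry_out --motion '[0,0,0,-0.0063,0,0.003,1,0,0,0,-0.0062,0,0.0035,1,0,0,0,-0.0058,0,0.004,1,0,0,0,-0.0055,0,0.0045,1,0,0,0,-0.004,0,0.004,1,0,0,0,0,0,0,1,0,0,0,0,0,0,1]'

```text
time_s: 12.0
eef_pos: [0.618, 0.1323, 0.087]
eef_rot: [-0.101, 0.703, -0.104, -0.696]
wrist_force: [1.2, -0.4, -6.4]
opening: 0.151
```

```bash
python3 d.py .6190 .1302 .0845;python3 - <<'E'
from h import *
im=ctrl.camera("scene")
for n in ["tongue_a","head_a"]:
  for d in ctrl.landmark_of("scene",n): print(n,round(d["conf"],2),w("scene",d["point"]))
cv2.imwrite("pics/s4.png",cv2.resize(im[150:250,170:370],None,fx=4,fy=4,interpolation=cv2.INTER_CUBIC))
E
```

```text
t 12.0 pos [0.618  0.1323 0.087 ] F [ 1.1513 -0.4225 -6.4431] op 0.1513761222744255 q6 1.8921219564989222
toolx [ 0.0083 -0.0055 -1.    ] tooly yaw -16.736463705784107
tool shift [ 0.0025  0.0017 -0.0016]
turn [-0.7357 -0.5457 -0.1699]
tongue_a 0.69 [0.61657339 0.00998039 0.04507762]
tongue_a 0.57 [ 0.58549459 -0.11710499  0.04230204]
tongue_a 0.56 [0.61777949 0.13190851 0.10087278]
head_a 0.51 [0.56815985 0.02835877 0.06318244]
head_a 0.44 [0.58936374 0.14284846 0.05407884]
head_a 0.37 [ 0.53367574 -0.11066769  0.06328864]
head_a 0.34 [0.59053927 0.14389954 0.01515297]
```

View pics/s4.png

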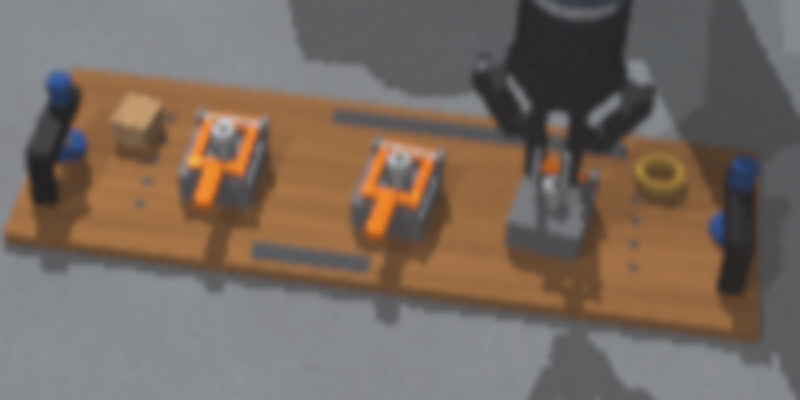

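The crop shows the right-hand cap swung up and held by the fingers at (555,165), with its bolt exposed. The other two caps are shut, and the bush and offcut look untouched. The angle works out at about 47°, so I'll trim it slightly and settle.

Emit:
carry_out --motion '[0,0,0,0.0017,0,-0.0015,1,0,0,0,0,0,0,1,0,0,0,0,0,0,1,0,0,0,0,0,0,1,0,0,0,0,0,0,1,0,0,0,0,0,0,1]'

```text
time_s: 12.75
eef_pos: [0.6193, 0.1319, 0.0855]
eef_rot: [-0.102, 0.702, -0.104, -0.697]
wrist_force: [-0.6, 0.3, -2.8]
opening: 0.151
```

```bash
python3 d.py .6190 .1302 .0845; python3 - <<'E'
from h import *
for k in range(3):
  im=ctrl.camera("scene")
  for n in ["tongue_a","head_a"]:
    for d in ctrl.landmark_of("scene",n):
      p=w("scene",d["point"])
      if abs(p[1]-.135)<.03: print(n,round(d["conf"],2),p)
o=ctrl.get_obs();print(o["eef_pos"],abs(np.array(o["dq"])).max(),o["wrist_force"],o["opening"])
E
```

```text
t 12.75 pos [0.6193 0.1319 0.0855] F [-0.6481  0.2664 -2.8221] op 0.15088578882396156 q6 1.8907965064381917
toolx [ 0.0058 -0.0048 -1.    ] tooly yaw -16.748928541277465
tool shift [ 0.001   0.0017 -0.0002]
turn [-0.7483 -0.3942 -0.1708]
tongue_a 0.44 [0.617835   0.1340248  0.10006765]
head_a 0.4 [0.58619461 0.14177752 0.05357914]
tongue_a 0.37 [0.61657586 0.13442244 0.09763527]
head_a 0.36 [0.59049365 0.14290929 0.05390677]
tongue_a 0.41 [0.61915643 0.13532676 0.09758194]
head_a 0.47 [0.58690165 0.1433953  0.05147133]
[0.61931643 0.13191435 0.08542888] 0.0008125030117786058 [-0.90772099  0.18610194 -1.49387777] 0.15094406831629442
```

Steady, with the angle about 43–46° by both estimates. Handing in.

```bash
python3 -c "
from bench import ctrl
ctrl.hand_in()"
```

```text
the job is handed in; nothing more can be done
```

The loose bolt is the one at about x = 0.59, y = 0.14, nearest the brass bush. Its cap is now open to about 45°, and the gripper is still holding it. I handed the job in at about 13 s; hand-in gives no verdict.

- **Finding the bolt:** I tapped all three bolt heads with the caps shut. The other two stood firm under 17 N and 13 N. This one sank 6 mm to its stop, and the last pictures still show its head about 6–8 mm low, so it stayed down.
- **Opening angle:** The arm's travel puts the cap at about 45–46°. The camera networks put the tongue at 42–45°, so the two roughly agree.
- **Steadiness:** The arm was practically still (joint speeds under 0.001 rad/s) with 1.5–3 N on the wrist. The grip opening stayed at the tongue's width.
- **Everything else:** In the last scene picture the other two caps are shut, and the bush and offcut look untouched. That view was cropped to the jig, so I did not recheck the glue, tape, screwdriver or tin. The arm crossed well above them on the way in.

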